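Light the gas gauge with the counter torch

TASK

The drinks-gas gauge on the festival counter cannot be read in the dim tent: draw the orange torch up out of its charging rack, turn it and hold it up in the air with its lens pointing squarely at the middle of the gauge's dial, about 9 cm in front of the dial face. Finish while still holding the torch there, steady in the gripper. Do not bump or touch the gauge, and leave the other torches, the mug and the pot where they are.

Things in the scene. Friction and masses are not known exactly. Their poses are not given: they have to be found in the camera images.
- torch_center (a point): Centre of the loose orange torch: round, 160 mm long, 150 g. Starts upright, lens down, in a rack socket. z axis: from lens to tail, so the light leaves along -z; roll does not matter. Head (lowest 36 mm) 34 mm across; from 46 mm above the lens to the tail a 28 mm round body. Grasp the body 45 mm above this point (35 mm below the tail), firmly (40 N will do) so that it does not swing.
- torch_lens (a point): Middle of the torch's flat lens, at the lower end, 80 mm from torch_center; same axes as torch_center.
- torch: The orange torch as a solid; its origin is the middle of the lens, same axes.
- dial (a point): Middle of the white dial face of the gauge, 74 mm across inside a steel case 84 mm across and 30 mm deep. z axis: straight out of the face towards the reader. The face looks up and leans towards the robot's side (0.35 to 0.7 rad from straight up); y axis: level, along the tilt hinge.
- gauge: Gas manifold with the gauge, fixed: base plate 170 x 150 mm; in front an aluminium block with brass outlets and blue handles, 65 mm high; behind, two steel uprights 124 mm high, 116 mm apart over all, the round gauge between them on a stiff tilt hinge 115 mm up. Origin on the counter, 50 mm in front of the hinge; +x from outlets to uprights. Not to be touched.
- rack: Black charging rack, fixed: block 70 (x) x 250 (y) x 75 mm high, origin at the middle of its underside. Three upright round sockets, 37 mm across and 60 mm deep, in a row along y at -80, 0 and +80 mm, each with a torch standing loosely in it, lens 15 mm above the counter (the orange one stands 100 mm out of the block).
- blue_torch_center (a point): Centre of the blue torch, 135 mm long and otherwise like the orange one, upright in another socket (top 150 mm above the counter). Leave it.
- grey_torch_center (a point): Centre of the grey torch, same as the blue one, in the third socket. Leave it.
- mug: White mug, 80 mm across, 90 mm high, on the left; origin under its foot. Leave it.
- cap_pot: Aluminium pot with two small handles, 90 mm across, 80 mm high, on the right; origin under its foot. Leave it.

How it is judged:
By the outcome, as a careful person would: the job done as asked, in the order asked, and still so for the second after the job is handed in, while the arm keeps its last pose, push and grip.
It also fails if it takes over 40 s, if anything falls off the work surface, if the arm or the gripper's body presses on something with over 40 N, if the wrist force passes 120 N, or if a joint passes its speed limit or range.

ROBOT

A 6-joint arm with a two-finger parallel gripper is mounted at the origin on the work surface. World frame = base frame: x ahead of the robot, y to its left, z up, the work surface at z = 0. Lengths are in m, angles in rad, forces in N, time in s.
With the tool pointing down it reaches from about 0.325 to 0.775 m from the base axis. Payload 5.5 kg.
Tool frame: the origin (TCP) lies between the finger pads; the fingertips stand 8 mm ahead of it and the grasp point (between the pads) lies 11 mm behind it (tcp_to_tips is the distance from the TCP to the fingertips, in m); z points along the fingers, y is the line along which they close (so a half turn about z gives the same grasp; the last joint's range is limited). The gripper opens to 88 mm and grips with 3 to 60 N. Pads are 20 mm wide; open, the fingers measure 115 mm over their backs; the gripper's body (75 mm by 178 mm) begins 61 mm behind the grasp point.
Start: joints at [-1.29, 0.091, 1.231, -0, 1.82, -0.057], TCP at [0.199, -0.566, 0.202] pointing down, gripper open.
Joint ranges: [-2.87, 2.87], [-0.86, 2.18], [0.17, 2.46], [-1.51, 4.65], [0.06, 2.69], [-2.65, 2.65]. Speed limits (rad/s): [2.57, 2.57, 3.01, 3.14, 3.14, 3.14].

INTERFACE

Orientations are given as a unit quaternion [w, x, y, z].
In Python, from bench import * gives the robot as it stands. Calls block until the motion is done:
- move_to(position, orientation): joint-space move of the TCP to a pose.
- move_l(position, speed=0.15, orientation=None): straight line of the TCP; orientation=None keeps the orientation; speed is the mean speed in m/s.
- movej(angles): joint-space move.
- gripper_open() and close(): open the fingers fully, or close them until they stop; the grip force is fixed at half the most.
- hold(seconds).
- inverse_kinematics(position, orientation): joint angles nearest the present ones, or None.
- state(): the state.
- get_image(name): name is "scene" or "top" or "wrist"; returns a dict with "frame" (480x640x3 uint8, blue, green, red), "depth" (480x640 float32, m along the optical axis (not along the pixel's ray), 0 where there is no reading), "camera_matrix" (3x3 intrinsics, pixels), "view" (4x4, takes a point from world to camera coordinates). Camera axes: x right, y up, looking along -z (the intrinsics and any distortion apply to the point x, -y, -z); pixel columns grow to the right and rows downward; lengths in m; the calibration is good to about 2 mm. A picture is of the moment at which its call begins.
A pose or a line that the arm cannot do raises IKError and nothing moves.
- job_done(): hands the job in; it is judged then, once.
The state is a dict: "time": time; "joint_pos": joint angles; "dq": joint speeds; "joint_torque": joint torques, N m; "ee_pos": TCP position; "ee_rot": TCP orientation; "ft_force": force on the tool from outside, world axes, zero at the start; "moment": the same for the moment, N m; "finger_gap": finger opening in m; "finger_force": force on a finger pad.
Only numpy, scipy, OpenCV 4.12 (cv2) and the standard library are available. Lean on these libraries where they do the work, as an engineer would, in place of code of your own. Each camera call takes 0.05 s, during which the arm holds its last target. There are 200 camera calls.

## Working session

There is one attempt and no reset: what is moved stays moved. The work goes in short steps, each a Python script; the robot and the scene stay as the last script left them, time stands still between calls to the robot, and variables do not carry over. Pictures are saved under pics/ and viewed, at most 10 in all, crops included, and the job is handed in when it is done.

```bash
mkdir -p pics
cat > h.py <<'E'
from bench import *
import numpy as np, cv2
def pts(im):
    K=np.array(im["camera_matrix"]);V=np.array(im["view"]);d=im["depth"]
    v,u=np.mgrid[0:480,0:640]
    P=np.stack([(u-K[0,2])/K[0,0]*d,-(v-K[1,2])/K[1,1]*d,-d],-1)
    T=np.linalg.inv(V)
    return P@T[:3,:3].T+T[:3,3]
E
python3 - <<'E'
from h import *
for n in("scene","top"):
    im=get_image(n);cv2.imwrite(f"pics/{n}0.png",im["frame"]);print(n,im["view"],im["camera_matrix"],im.keys())
    np.savez(f"{n}0.npz",**{k:im[k] for k in("frame","depth","camera_matrix","view")})
s=state();print(s)
E
```

```text
scene [[ 0.62878977  0.77744311  0.01433963 -0.3569417 ]
 [-0.50509461  0.39435657  0.76769938  0.17589273]
 [ 0.59118767 -0.48996439  0.6406497  -2.0896058 ]
 [ 0.          0.          0.          1.        ]] [[562.3669202    0.         324.26150767]
 [  0.         562.3669202  239.04888643]
 [  0.           0.           1.        ]] dict_keys(['frame', 'depth', 'camera_matrix', 'view'])
top [[-0.01682733 -0.99985394  0.00298922  0.03499423]
 [ 0.97792852 -0.01583547  0.20833879 -0.5160687 ]
 [-0.20826102  0.00642903  0.97805215 -1.46050332]
 [ 0.          0.          0.          1.        ]] [[485.69554558   0.         321.88681458]
 [  0.         485.69554558 244.22560448]
 [  0.           0.           1.        ]] dict_keys(['frame', 'depth', 'camera_matrix', 'view'])
{'time': 0.1, 'joint_pos': array([-1.28968769e+00,  9.17477387e-02,  1.23174894e+00,  1.43786810e-05,
        1.81981201e+00, -5.66918075e-02]), 'dq': array([-0.00070046, -0.00152233, -0.0046855 ,  0.00025386, -0.00108074,
        0.00066064]), 'joint_torque': array([ 2.71897392e-03, -4.47859919e+01, -4.07569599e+01,  7.01631652e-02,
        2.84999690e-02, -1.15484959e-04]), 'ee_pos': array([ 0.19877078, -0.56579565,  0.20075078]), 'ee_rot': array([-8.53400630e-04,  9.85769574e-01,  1.68100002e-01, -8.91494463e-05]), 'ft_force': array([ 0.37163369,  0.8332799 , -0.55716281]), 'moment': array([ 0.07590364, -0.05244054, -0.02884734]), 'finger_force': 0.0, 'finger_gap': 0.08772060231046044}
```

View pics/top0.png

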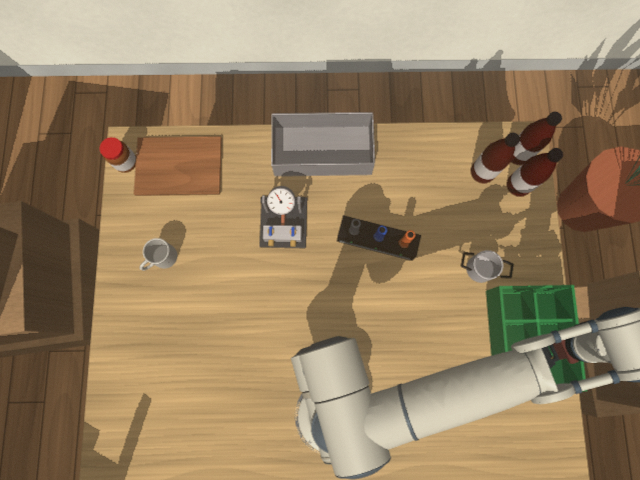

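View pics/scene0.png

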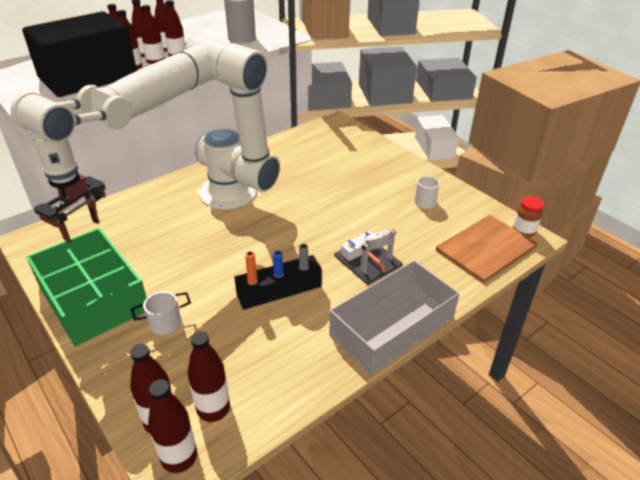

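The top view shows the orange torch at about (407,239), blue at (381,233), grey at (354,227), and the dial at (281,201). The scene view shows the dial only from behind. Next I'll compute positions from the top view.

Run:
```python
from h import *
im=dict(np.load("top0.npz"));P=pts(im);f=im["frame"];hsv=cv2.cvtColor(f,cv2.COLOR_BGR2HSV)
def roi(m,u0,u1,v0,v1):
    r=np.zeros_like(m);r[v0:v1,u0:u1]=m[v0:v1,u0:u1];return r
H,S,Vv=hsv[...,0],hsv[...,1],hsv[...,2]
w=roi((S<60)&(Vv>170),264,300,184,216)
q=P[w];z=q[:,2];print("dial n",w.sum(),z.min(),np.median(z),z.max())
q=q[(z>.08)&(z<.2)]
c=q.mean(0)
for _ in range(4):
    c=q.mean(0);n=np.linalg.svd(q-c)[2][2];n*=np.sign(n[2]);r=(q-c)@n;q=q[abs(r)<.006]
print("c",c,(q.max(0)+q.min(0))/2,"n",n,"tilt",np.arccos(n[2]),"az",np.arctan2(n[1],n[0]),len(q),r.std())
for nm,m in dict(orange=roi((H<14)&(S>150),395,425,228,255),blue=roi((H>105)&(H<130)&(S>120),370,395,222,248),rack=roi(Vv<60,330,430,205,265)).items():
    q=P[m];print(nm,m.sum(),np.percentile(q[:,2],[2,50,98]))
    t=q[q[:,2]>np.percentile(q[:,2],98)-.008] if nm!="rack" else q[abs(q[:,2]-.075)<.006]
    print(len(t),t.mean(0),t.min(0),t.max(0))
    if nm=="rack":print(cv2.minAreaRect(t[:,:2].astype(np.float32)))
big=cv2.resize(f[170:270,250:440],None,fx=4,fy=4,interpolation=cv2.INTER_CUBIC);cv2.imwrite("pics/c1.png",big)
```

```text
dial n 512 0.1026469646860968 0.12859650091951036 1.5358609406497132
c [0.63605311 0.15022465 0.12814871] [0.63466315 0.15142018 0.12797508] n [-0.56826896  0.02883753  0.82233739] tilt 0.6052895241255368 az 3.0908898768649706 488 0.0026044579327229875
orange 146 [0.00551643 0.14727082 0.17941473]
41 [ 0.51294057 -0.22664854  0.1748961 ] [ 0.50177352 -0.23923618  0.17150178] [ 0.52642272 -0.21520967  0.18094455]
blue 21 [0.13812645 0.14984407 0.15416963]
18 [ 0.5346807  -0.15261837  0.15065   ] [ 0.52414973 -0.16222681  0.146716  ] [ 0.5475907  -0.13784008  0.15437342]
rack 1542 [0.03718142 0.07416626 0.15354733]
1185 [ 0.53240163 -0.14760862  0.0747148 ] [ 0.47127771 -0.27692008  0.0690773 ] [ 0.60136641 -0.02662708  0.08089251]
((0.5355236530303955, -0.15079745650291443), (0.24524223804473877, 0.07224517315626144), 74.9179916381836)
```

View pics/c1.png

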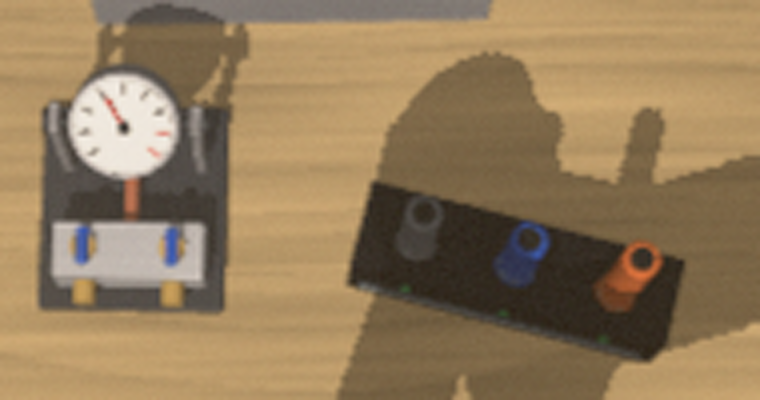

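```bash
cat >> h.py <<'E'
from scipy.spatial.transform import Rotation as R
def tool(z,y):
    z=z/np.linalg.norm(z);y=y-z*(y@z);y=y/np.linalg.norm(y)
    return R.from_matrix(np.stack([np.cross(y,z),y,z],1)).as_quat(scalar_first=True)
D=np.array([.635,.151,.128]);N=np.array([-.568,.029,.822]);N/=np.linalg.norm(N)
rx=np.array([.9655,-.2605,0])
E
python3 - <<'E'
from h import *
O=np.array([.514,-.2275,0])
print(inverse_kinematics(D+.30*N,tool(-N,np.array([-1.,0,0]))))
best=None
for nm,p,z,ys in (("grasp",O+[0,0,.129],-np.array([0,0,1.]),[rx,-rx]),("fin",D+.204*N,-N,[np.array([1.,0,0]),np.array([-1.,0,0]),np.array([0,1.,0]),np.array([0,-1.,0])])):
    for y in ys: print(nm,y,inverse_kinematics(p,tool(z,y)))
for s in(1,-1):
    try:
        move_to(O+[0,0,.33],tool(-np.array([0,0,1.]),s*rx));break
    except IKError as e:print(s,e)
im=get_image("wrist");cv2.imwrite("pics/w1.png",im["frame"]);np.savez("w1.npz",**im)
s_=state();print(s_["time"],s_["ee_pos"],s_["joint_pos"])
E
```

```text
None
grasp [ 0.9655 -0.2605  0.    ] [-4.77213728e-01 -1.32970005e-02  1.46617648e+00 -4.44089210e-16
  1.68871318e+00 -2.13680494e-01]
grasp [-0.9655  0.2605 -0.    ] None
fin [1. 0. 0.] [ 0.40061633 -0.57329992  1.74090185 -0.25381163  1.4220205   0.35597776]
fin [-1.  0.  0.] None
fin [0. 1. 0.] [ 0.40061633 -0.57329992  1.74090185 -0.25381163  1.4220205  -1.19477379]
fin [ 0. -1.  0.] [ 0.40061633 -0.57329992  1.74090185 -0.25381163  1.4220205   1.94681886]
1.9 [ 0.51358048 -0.22845147  0.32943533] [-4.78906890e-01  5.58406851e-02  1.03772027e+00 -2.67160966e-04
  2.04891489e+00 -2.13641317e-01]
```

View pics/w1.png

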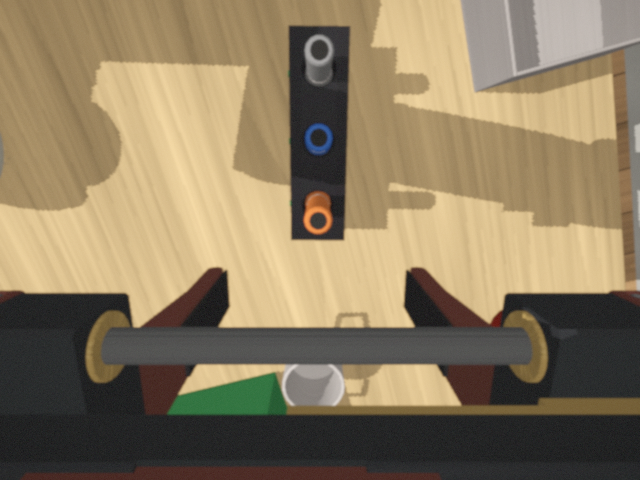

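The wrist picture shows the orange torch top at (318,219), blue at (319,139), grey at (319,50). Next I'll measure the torch top and view the dial from the approach side.

```bash
cat >> h.py <<'E'
def circ(im,mask,z):
    c=max(cv2.findContours(mask.astype(np.uint8),cv2.RETR_EXTERNAL,cv2.CHAIN_APPROX_NONE)[0],key=cv2.contourArea)
    return c
def ray(im,u,v,p,n):
    K=np.array(im["camera_matrix"]);T=np.linalg.inv(np.array(im["view"]))
    d=T[:3,:3]@np.array([(u-K[0,2])/K[0,0],-(v-K[1,2])/K[1,1],-1]);o=T[:3,3]
    return o+d*(((p-o)@n)/(d@n))
E
python3 - <<'E'
from h import *
im=dict(np.load("w1.npz"));P=pts(im);hsv=cv2.cvtColor(im["frame"],cv2.COLOR_BGR2HSV);H,S,V=[hsv[...,i] for i in range(3)]
print(np.linalg.inv(im["view"])[:3,3],im["view"][2,:3])
m=(H<16)&(S>130)&(abs(P[...,2]-.175)<.006);m[:150]=0;m[260:]=0;m[:,:280]=0;m[:,360:]=0
c=circ(im,m,0);(u,v),r=cv2.minEnclosingCircle(c);print(u,v,r,ray(im,u,v,np.array([0,0,.175]),np.array([0,0,1.])),P[m][:,2].mean(),m.sum())
b=(V<60)&(abs(P[...,2]-.075)<.006);b[260:]=0
q=P[b][:,:2].astype(np.float32);print(cv2.minAreaRect(q))
for d in(.34,.30,.27,.24):
    try:
        move_to(D+d*N,tool(-N,np.array([1.,0,0])));print(d);break
    except IKError as e:print(d,e)
im=get_image("wrist");cv2.imwrite("pics/w2.png",im["frame"]);np.savez("w2.npz",**im)
s_=state();print(s_["time"],s_["ee_pos"],s_["joint_pos"])
E
```

```text
[ 0.53028908 -0.16534766  0.51227007] [0.06340302 0.23234301 0.97056519]
318.10870361328125 219.5 13.900391578674316 [ 0.51544289 -0.22685006  0.175     ] 0.17459076030116447 404
((0.5364410281181335, -0.14993822574615479), (0.2464633733034134, 0.06653684377670288), 74.41300201416016)
0.34
3.4583 [0.44236464 0.16024197 0.40715682] [ 0.51801587 -0.63167405  1.56618025 -0.31426837  1.6756679   0.38955495]
```

View pics/w2.png

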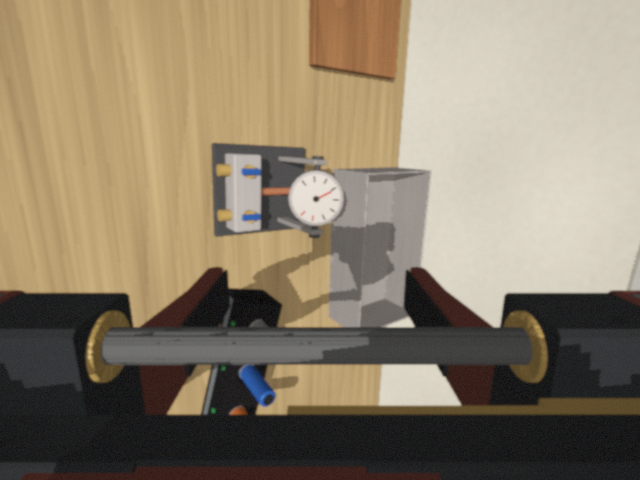

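The wrist picture shows the dial square-on with its hub at (316,198). I'll fit the dial, then grasp the torch and lift it.

Run:
```python
from h import *
im=dict(np.load("w2.npz"));P=pts(im);hsv=cv2.cvtColor(im["frame"],cv2.COLOR_BGR2HSV);H,S,V=[hsv[...,i] for i in range(3)]
m=(S<70)&(V>150);m[:165]=0;m[232:]=0;m[:,:284]=0;m[:,350:]=0
m&=np.linalg.norm(P-D,axis=-1)<.045
c=circ(im,m,0);e=cv2.fitEllipse(c);print(e)
k=np.zeros(m.shape,np.uint8);cv2.drawContours(k,[c],-1,1,-1);k=cv2.erode(k,np.ones((5,5)))>0
q=P[k]
for _ in range(4):
    o=q.mean(0);n=np.linalg.svd(q-o)[2][2];n*=np.sign(n[2]);r=(q-o)@n;q=q[abs(r)<.004]
print("n",n,"tilt",np.arccos(n[2]),"az",np.arctan2(n[1],n[0]),"c",ray(im,*e[0],o,n),len(q),r.std())
# base heading from dark base plate + block
b=np.linalg.norm(P[...,:2]-[.58,.153],axis=-1)<.14
b&=(P[...,2]<.02)&(V<90);b[280:]=0
print(cv2.minAreaRect(P[b][:,:2].astype(np.float32)))
bl=(abs(P[...,2]-.065)<.004)&(np.linalg.norm(P[...,:2]-[.57,.153],axis=-1)<.09)&(S<60)&(V>120);bl[280:]=0
print(cv2.minAreaRect(P[bl][:,:2].astype(np.float32)))
O=np.array([.5152,-.2269,0]);dn=tool(-np.array([0,0,1.]),rx)
move_to(O+[0,0,.25],dn)
move_l(O+[0,0,.129],.1);print(state()["ee_pos"],state()["ft_force"])
close();hold(.3)
s=state();print(s["time"],s["finger_gap"],s["finger_force"],s["ft_force"])
move_l(O+[0,0,.30],.12)
s=state();print(s["time"],s["finger_gap"],s["finger_force"],s["ft_force"],s["ee_pos"])
```

```text
((315.8079528808594, 197.5588836669922), (53.846435546875, 53.90922546386719), 78.43014526367188)
n [-0.56260873 -0.05902299  0.82461367] tilt 0.6012773968003565 az -3.0370655321934197 c [0.63362134 0.15141737 0.1281562 ] 272 0.0010728879318473168
((0.6008759140968323, 0.15144553780555725), (0.14415544271469116, 0.1668849140405655), 87.829833984375)
((0.5880954265594482, 0.15102678537368774), (0.11343640834093094, 0.09134934842586517), 88.86959838867188)
[ 0.51560757 -0.22712707  0.12999064] [-0.07331396  0.08972785  0.03302736]
7.65 0.02744295429791141 29.999894959910307 [-0.49276481 -0.22027022 -0.25160421]
9.225 0.02694360688925589 29.998900980572216 [ 0.77982756  0.09091887 -1.94416421] [ 0.51504603 -0.22683728  0.29903262]
```

Run:
```python
from h import *
rng=np.random.default_rng(0)
def fit(q,t):
    best=0
    for _ in range(500):
        a=q[rng.choice(len(q),3,False)];n=np.cross(a[1]-a[0],a[2]-a[0]);n/=np.linalg.norm(n)+1e-12
        i=abs((q-a[0])@n)<t
        if i.sum()>best:best=i.sum();I=i
    for _ in range(5):
        o=q[I].mean(0);n=np.linalg.svd(q[I]-o)[2][2];n*=np.sign(n[2]);I=abs((q-o)@n)<t
    return o,n,I
for f,(u0,u1,v0,v1) in {"w2":(284,350,165,232),"top0":(264,300,184,216)}.items():
    im=dict(np.load(f+".npz"));P=pts(im);hsv=cv2.cvtColor(im["frame"],cv2.COLOR_BGR2HSV);S,V=hsv[...,1],hsv[...,2]
    m=(S<70)&(V>150);r=np.zeros_like(m);r[v0:v1,u0:u1]=m[v0:v1,u0:u1]
    c=circ(im,r,0);e=cv2.fitEllipse(c);k=np.zeros(m.shape,np.uint8);cv2.drawContours(k,[c],-1,1,-1);k=(cv2.erode(k,np.ones((5,5)))>0)&m&(im["depth"]>0)
    q=P[k];print(f,len(q),e,np.percentile(np.linalg.norm(q-D,axis=1),[5,50,95]))
    o,n,I=fit(q,.005)
    print(I.sum(),((q-o)@n)[I].std(),"tilt",np.arccos(n[2]),"yawdeg",np.degrees(np.arctan2(-n[1],-n[0])),"c",ray(im,*e[0],o,n))
im=dict(np.load("top0.npz"));P=pts(im);hsv=cv2.cvtColor(im["frame"],cv2.COLOR_BGR2HSV);S,V=hsv[...,1],hsv[...,2]
h=(hsv[...,0]>100)&(hsv[...,0]<130)&(S>120);h[:220]=0;h[245:]=0;h[:,:255]=0;h[:,310:]=0
n,l,st,ce=cv2.connectedComponentsWithStats(h.astype(np.uint8));A=[ray(im,*ce[i],np.array([0,0,.075]),np.array([0,0,1.])) for i in range(1,n) if st[i,4]>5];print("handles",A)
```

```text
w2 2074 ((320.3888244628906, 197.38479614257812), (59.40829849243164, 61.99836349487305), 85.00931549072266) [0.00994071 0.02809893 0.15769157]
1918 0.0009407881181628592 tilt 0.5975782731290536 yawdeg -2.089591127264912 c [0.63946036 0.15178052 0.13186394]
top0 344 ((280.2528991699219, 201.04966735839844), (25.08987808227539, 26.74654769897461), 107.8359146118164) [0.00903137 0.02398387 0.03288193]
321 0.0024289077574723944 tilt 0.5970118814606173 yawdeg -5.212993083402159 c [0.63615504 0.15041384 0.12821392]
handles [array([0.56006487, 0.18572451, 0.075     ]), array([0.55470427, 0.11668354, 0.075     ])]
```

```bash
cat >> h.py <<'E'
D=np.array([.6337,.1514,.1283]);t,a=.5978,np.radians(-2.5)
N=np.array([-np.sin(t)*np.cos(a),-np.sin(t)*np.sin(a),np.cos(t)])
qf=tool(-N,np.array([1.,0,0]))
E
python3 - <<'E'
from h import *
move_to(D+.33*N,qf);move_l(D+.225*N,.1);hold(.3)
s=state();print(s["time"],s["finger_gap"],s["finger_force"],s["ee_pos"],D+.225*N,s["ee_rot"],qf,np.abs(s["dq"]).max())
for n in("scene","top","wrist"):
    im=get_image(n);np.savez(n+"3.npz",**im)
    if n=="top":
        f=im["frame"];big=cv2.resize(f[150:300,220:420],None,fx=4,fy=4,interpolation=cv2.INTER_CUBIC);cv2.imwrite("pics/t3.png",big)
    else: cv2.imwrite(f"pics/{n}3.png",im["frame"])
E
```

```text
12.2333 0.02713100403904821 29.999714012083132 [0.50712609 0.15703215 0.31472285] [0.50718482 0.15692377 0.31427956] [0.21811768 0.67254207 0.67882975 0.19824733] [0.21801224 0.67265939 0.67883522 0.19794632] 0.0035965865384955695
```

View pics/scene3.png

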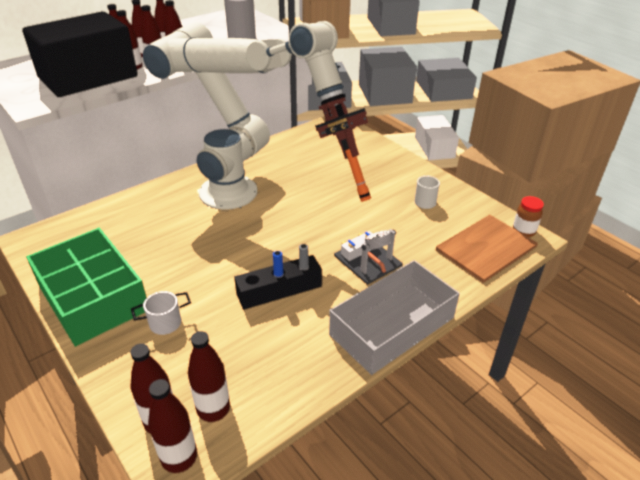

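View pics/wrist3.png

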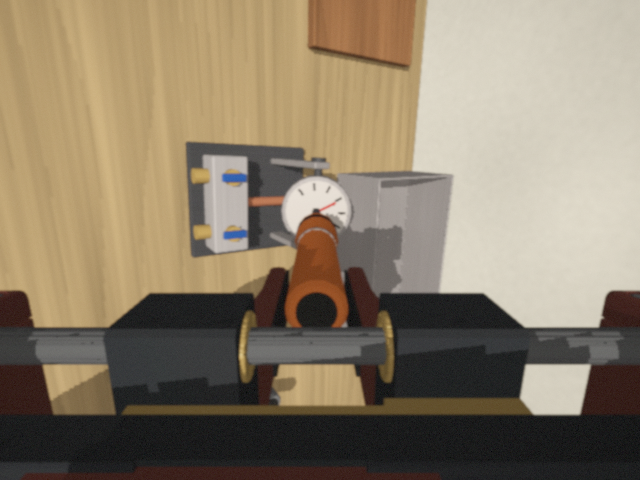

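View pics/t3.png

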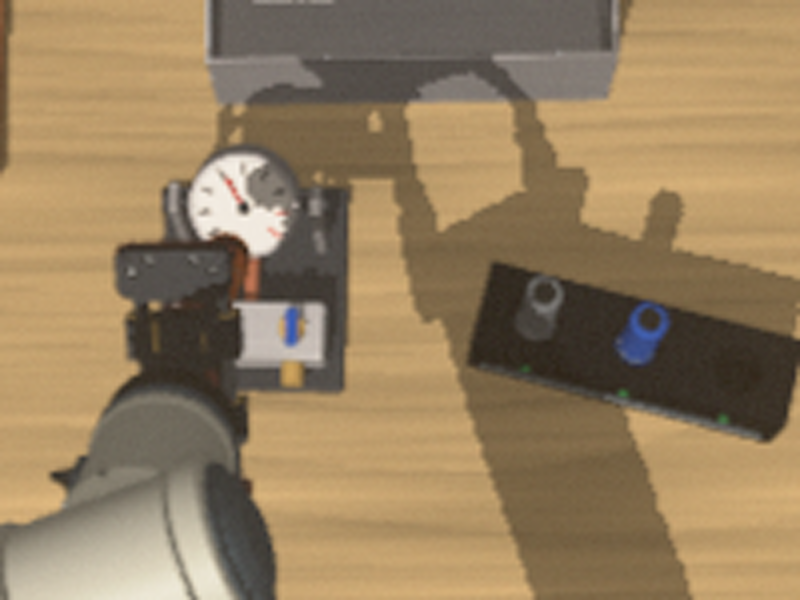

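The torch is held and the others are undisturbed. In the wrist view the tail is at (318,308) and the head near (317,235), over the dial. I'll fit the held torch's axis.

Run:
```python
from h import *
from scipy.optimize import least_squares
s=state();Rt=R.from_quat(s["ee_rot"],scalar_first=True).as_matrix();p=s["ee_pos"]
for nm in("wrist","scene"):
    im=dict(np.load(nm+"3.npz"));P=(pts(im)-p)@Rt   # tool frame
    hsv=cv2.cvtColor(im["frame"],cv2.COLOR_BGR2HSV)
    m=(hsv[...,0]<16)&(hsv[...,1]>120)&(np.linalg.norm(P[...,:2],axis=-1)<.03)&(im["depth"]>0)&(P[...,2]>-.06)&(P[...,2]<.13)
    q=P[m];b=q[(q[:,2]<.066)]
    print(nm,len(q),len(b),q[:,2].min(),np.percentile(q[:,2],99.5))
    def res(x,q,r):
        d=np.array([x[2],x[3],1]);d/=np.linalg.norm(d);w=q-[x[0],x[1],0]
        return np.linalg.norm(np.cross(w,d),axis=1)-r
    f=least_squares(res,[0,0,0,0],args=(b,.014),loss="soft_l1",f_scale=.001);x=f.x
    print("axis in tool at z=0",x[:2],"slope",x[2:],"rms",np.std(res(x,b,.014)))
    print("lens xy in tool",x[:2]+.115*x[2:])
```

```text
wrist 5117 4633 -0.05995555643592444 0.09636212416794342
axis in tool at z=0 [-0.00062466 -0.00031221] slope [-0.0004778   0.00420745] rms 0.003992542986256907
lens xy in tool [-0.00067961  0.00017164]
scene 620 451 -0.059975598043315176 0.11131074765247786
axis in tool at z=0 [-0.00118734  0.00387978] slope [ 0.01196682 -0.09549961] rms 0.004969936617635342
lens xy in tool [ 0.00018885 -0.00710268]
```

The torch lies true in the gripper: slope under 0.005 and offset under 1 mm in the near view. The scene fit is coarse and includes finger pixels, so I'm ignoring it. Next I'll close in to 9 cm.

Run:
```python
from h import *
move_l(D+.205*N,.05);hold(.6)
s=state();print(s["time"],s["ee_pos"]-(D+.205*N),s["finger_gap"],s["finger_force"],np.abs(s["dq"]).max())
im=get_image("wrist");P=pts(im);hsv=cv2.cvtColor(im["frame"],cv2.COLOR_BGR2HSV)
m=(hsv[...,1]<70)&(hsv[...,2]>150)&(np.linalg.norm(P-D,axis=-1)<.036)
q=P[m];print("plane offset",np.median((q-D)@N),m.sum())
n=np.linalg.svd(q-q.mean(0))[2][2];n*=np.sign(n[2]);print("angle err deg",np.degrees(np.arccos(n@N)))
cv2.imwrite("pics/w4.png",im["frame"][130:350,200:440].repeat(2,0).repeat(2,1))
```

```text
13.5333 [ 1.08826628e-05 -1.86222836e-06  8.33967576e-05] 0.027003326134493553 29.999629642115906 0.0018598832480477832
plane offset -0.00023466963457459823 1964
angle err deg 0.4197754972675586
```

View pics/w4.png

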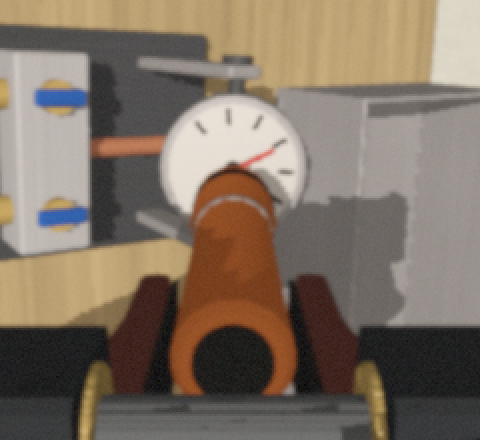

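The close view shows the torch at crop (233,340) to (233,180), pointing at the dial hub at about (233,165). The dial plane agrees within 0.3 mm and 0.4°, so I'm handing in.

```bash
python3 -c "
from bench import *
print(job_done())"
```

```text
the job is handed in; nothing more can be done
None
```

The job is handed in with the orange torch held steady, lens square to the middle of the dial and about 9 cm in front of it by my measurements; the gauge was not touched and the other torches still stand in their sockets.

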